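Divert the dark offcut to the green tray

ROBOT

A 6-joint arm with a two-finger parallel gripper is mounted at the origin on a cart in front of the work surface, level with it; the furniture and walls round the work are solid. World frame = base frame: x ahead of the robot, y to its left, z up, the work surface at z = 0. Lengths are in m, angles in rad, forces in N, time in s.
With the tool pointing down it reaches from about 0.3 to 0.775 m from the base axis. Payload 14.6 kg.
Tool frame: the origin (TCP) lies at the very end of the fingers, on their centre line; the grasp point (between the pads) lies r.hold_point_z behind it (r.hold_point_z is the distance from the TCP to the grasp point, in m); z points along the fingers, y is the line along which they close (so a half turn about z gives the same grasp; the last joint's range is limited). The gripper opens to 94 mm and grips with 3 to 60 N. Pads are 16 mm wide; open, the fingers measure 119 mm over their backs; the gripper's body (75 mm by 177 mm) begins 78 mm behind the grasp point.
Start: joints at [-1.416, 0.3, 1.521, -0, 1.321, -0.067], TCP at [0.121, -0.537, 0.205] pointing down, gripper open.
Joint ranges: [-3.03, 3.03], [-0.79, 2.21], [0.23, 2.52], [-1.04, 4.18], [0, 3.07], [-2.55, 2.55]. Speed limits (rad/s): [2.22, 2.22, 2.57, 3.14, 3.14, 3.14].

INTERFACE

Orientations are given as [roll, pitch, yaw] about the fixed x, y, z axes, in that order (R = Rz(yaw) Ry(pitch) Rx(roll)).
In Python, from workcell import readout, imaging, ticket, r gives the robot as it stands.
- The arm moves only by the tool carry_out, never from a script. Its argument "increments" is one flat list of numbers, 6 for each row, row after row: the shift along the world's x, y, z as a fraction of full scale, then the turn, a rotation vector about the world's x, y, z as a fraction of full scale. In form: [x, y, z, wx, wy, wz, x, y, z, wx, wy, wz, ...]. A call has 1 to 12 rows; each row is the pose to reach, as a shift and turn from the pose commanded when the call began; what a row does not reach only later rows make up. Full scale, the value 1, is 0.1 m for a shift and 30 degrees for a turn. A row lasts 1/12 s, in which the tool goes at most 41.7 mm and 7.16 degrees, less where a joint would pass 70% of its speed; a pose out of reach is approached as far as the arm can. A call with a number of a shift or a turn outside -1 to 1 is refused whole. A call with a gripper value outside its range is refused whole. "claw" is the opening, from 0 (shut) to 1 (fully open), set as the call begins (left out, the last holds). The fingers move at their own pace and stop on an object; "newtons" is the grip in N (left out, the last holds). Time passes only in rows, so rows that repeat a pose let the fingers close. It gives the time, the measured TCP pose, the force, the opening and the grip force at its end, in the units of the state.
- readout.read_state(): the state, without advancing time (a new reading comes with each control period).
- imaging.snapshot(name): name is "side" or "top"; returns the picture (480x640x3 uint8, blue, green, red); there is no depth.
- imaging.camera_params(name): a dict with "K" (3x3 intrinsics, pixels), "k1" (the pictures are not rectified: a ray, as slopes to the right and down, at radius r is drawn at 1 + k1 r^2 times it, then the intrinsics apply), "R" (3x3) and "t" (3): a world point X has camera coordinates R X + t. Camera axes: x right, y down, z forward; pixel columns grow to the right and rows downward; lengths in m; the calibration is good to about 2 mm. A picture is of the moment at which its call begins. camera_params takes no time and is no camera call.
- ticket.finish_job(): hands the job in; it is judged then, once.
The state is a dict: "clock": time; "qpos": joint angles; "qvel": joint speeds; "effort": joint torques, N m; "position": TCP position; "tool_rot": TCP orientation; "wrist_force": force on the tool from outside, world axes, zero at the start; "torque": the same for the moment, N m; "gripper_width": opening from 0.0 (shut) to 1.0 (fully open); "grasp_force": force on a finger pad.
Only numpy, scipy, OpenCV 4.12 (cv2) and the standard library are available. Lean on these libraries where they do the work, as an engineer would, in place of code of your own. Each camera call takes 0.05 s, during which the arm holds its last target. There are 200 camera calls.

TASK

Sort the dark red-brown offcut block with the sorting stand on the bench: first push the red-knobbed lever fully over towards the green tray, and only then drop the block into the hopper on top of the stand, so that it slides down into the green tray. Leave the lever over on that side.

Things in the scene. Friction and masses are not known exactly. Their poses are not given: they have to be found in the camera images.
- offcut_dark: dark red-brown wooden block with a saw mark on top, 50 (its x) x 70 (its y) x 36 mm high, about 70 g, loose on the bench; origin at the centre of its underside, z up. It lies at one of three spots; a paler offcut and a pale hollow-topped bracket lie at the others
- sorter: fixed stand 215 mm high, clear front. Origin: centre of its underside on the bench; x to its back, y left, z up. On top an open hopper centred on the origin, mouth 116 (x) x 120 mm (y) inside, rim at 215 mm. Below, a smooth steel pan turns with the lever on a shaft along x at 125 mm height, level when the lever is upright; a block slides off it to the side the lever leans to, into that tray
- lever_knob (a point): centre of the red ball knob (28 mm) on the lever, a 10 mm rod in front of the stand at sorter x = -100 mm, 31 mm clear of the front. Knob 140 mm from the shaft: at height 265 mm upright (as it starts, within 6 deg), swings along sorter y to stops 40 deg either side (knob then at y = +/-90 mm, height 232 mm). Moves with about 2 N at the knob, stays where left
- tray_green: green open tray fixed beside the stand, on its left or its right (a blue one stands on the other side), 146 (x) x 140 (y) x 55 mm high, walls 4 mm; origin at the centre of its underside, 108 mm to the side of the sorter's origin, axes as the sorter's

How it is judged:
By the outcome, as a careful person would: the job done as asked, in the order asked, and still so for the second after the job is handed in, with the robot touching nothing.
It also fails if it takes over 54 s, if anything falls off the work surface, if the arm or the gripper's body presses on something with over 40 N, if the wrist force passes 120 N, or if a joint passes its speed limit or range.

## Working session

There is one attempt and no reset: what is moved stays moved. The work goes in short steps, Python scripts to look and compute and a tool call to move; the robot and the scene stay as the last step left them, time stands still between calls to the robot, and variables do not carry over. Pictures are saved under pics/ and viewed, at most 10 in all, crops included, and the job is handed in when it is done.

Besides the shell and the picture viewer there is one more tool, called after "Request:" in YAML: its name, and indented under it one key for each argument. carry_out: Moves the arm, as the interface text tells. Shift numbers are shares of 0.1 m and turn numbers shares of 30 degrees, none past 1 either way. Its arguments: {"type":"object","properties":{"increments":{"type":"array"},"claw":{"type":"number"},"newtons":{"type":"number"}},"required":["increments"]}

```bash
mkdir -p pics; cat > h.py <<'E'
import numpy as np, cv2
from workcell import readout, imaging, ticket, r
def ray(name,u,v):
    c=imaging.camera_params(name);K=np.array(c["K"]);R=np.array(c["R"]);t=np.array(c["t"])
    d=np.linalg.solve(K,[u,v,1.])[:2];s=d.copy()
    for _ in range(20): s=d/(1+c["k1"]*(s@s))
    return -R.T@t, R.T@np.r_[s,1]
def onz(name,u,v,z):
    o,d=ray(name,u,v);return o+d*(z-o[2])/d[2]
def tri(a,b):
    (o1,d1),(o2,d2)=ray(*a),ray(*b)
    s=np.linalg.lstsq(np.c_[d1,-d2],o2-o1,rcond=None)[0]
    p,q=o1+s[0]*d1,o2+s[1]*d2;return (p+q)/2,np.linalg.norm(p-q)
def proj(name,X):
    c=imaging.camera_params(name);x=np.array(c["R"])@X+np.array(c["t"]);s=x[:2]/x[2]
    return (np.array(c["K"])@np.r_[s*(1+c["k1"]*(s@s)),1])[:2]
E
python3 - <<'E'
from h import *
for n in("side","top"):
    cv2.imwrite(f"pics/{n}0.png",imaging.snapshot(n)); print(n,ray(n,320,240))
print(readout.read_state(),r.hold_point_z)
E
```

```text
side (array([ 0.11142895, -1.14041945,  0.95919159]), array([ 0.28914207,  0.78582172, -0.5471158 ]))
top (array([0.39612781, 0.01959951, 1.54124082]), array([ 0.08377602,  0.00466892, -0.99655562]))
{'clock': 0.1, 'qpos': array([-1.41558466e+00,  3.00432095e-01,  1.52152638e+00, -1.59384637e-05,
        1.32071237e+00, -6.66321673e-02]), 'qvel': array([ 0.00027037, -0.00102991, -0.00128697,  0.00153767, -0.00115638,
        0.00061428]), 'effort': array([ 9.30669339e-04, -5.32648051e+01, -3.53285301e+01,  7.09341466e-02,
        2.35680677e-02, -5.92738206e-05]), 'position': array([ 0.12095387, -0.53628607,  0.20493087]), 'tool_rot': array([-3.14051582e+00, -5.63853863e-05,  2.21847754e-01]), 'wrist_force': array([-0.01021252, -0.79763507,  0.61198573]), 'torque': array([ 5.87097089e-02, -4.10868815e-02, -8.53098572e-05]), 'grasp_force': 0.0, 'gripper_width': 1.0012547736012765} 0.0188
```

View pics/side0.png

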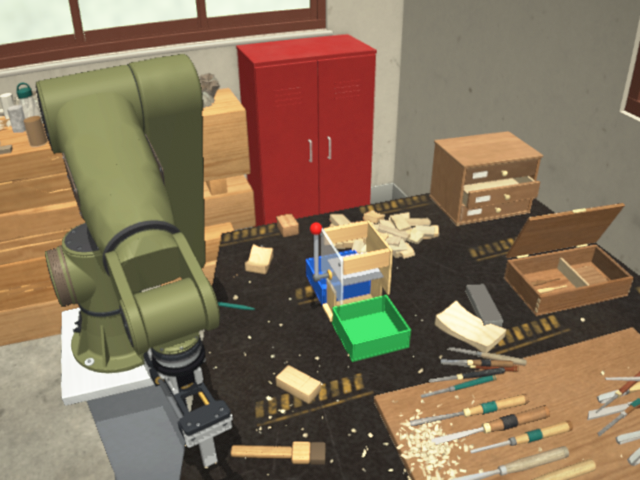

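View pics/top0.png

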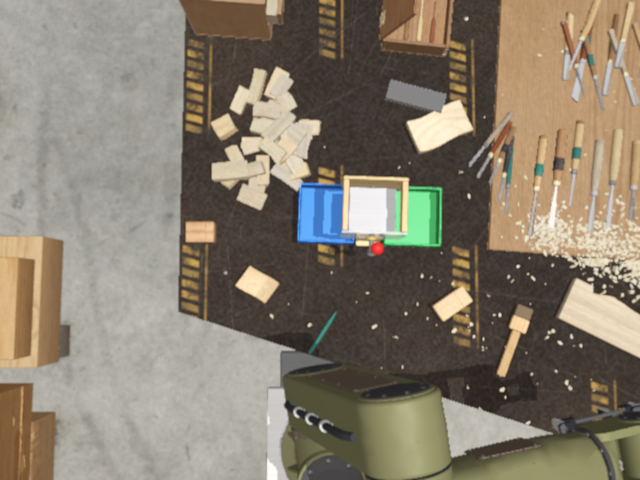

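The side view shows the red knob at (316,229) and the green tray at (371,326), on the stand's right. In the top view, the three candidate blocks are near (200,232), (258,285) and (452,303). I'll enlarge them to tell which is dark.

```bash
python3 - <<'E'
from h import *
t=cv2.imread("pics/top0.png");s=cv2.imread("pics/side0.png")
c=lambda im,u,v:cv2.resize(im[v-25:v+25,u-25:u+25],(260,260),interpolation=cv2.INTER_CUBIC)
cv2.imwrite("pics/c1.png",np.vstack([np.hstack([c(t,200,232),c(t,258,285),c(t,452,303)]),np.hstack([c(s,288,225),c(s,258,260),c(s,300,383)])]))
hs=cv2.cvtColor(t,cv2.COLOR_BGR2HSV)
for u,v in((200,232),(258,285),(452,303)):
    print(onz("top",u,v,.036),proj("side",onz("top",u,v,.036)),np.median(t[v-5:v+6,u-5:u+6].reshape(-1,3),0))
E
```

```text
[0.54174434 0.32829521 0.036     ] [286.79367759 220.27797361] [147. 192. 231.]
[0.40939435 0.18093165 0.036     ] [258.29925339 253.81857973] [187. 230. 255.]
[ 0.36601535 -0.3035244   0.036     ] [297.94867922 375.62252098] [186. 229. 255.]
```

View pics/c1.png

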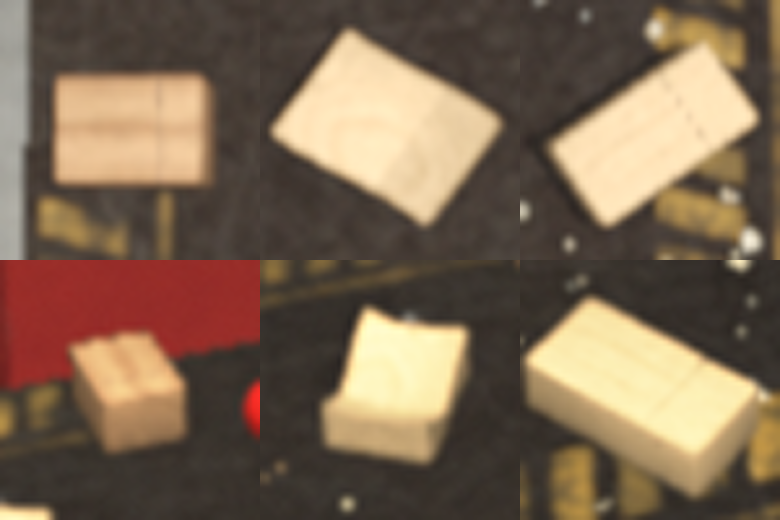

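The dark block is the left one, top view (200,232). The middle one is the hollow bracket, and the right one is the paler offcut. Next I'll measure the block, hopper, trays and knob.

```bash
python3 - <<'E'
from h import *
t=cv2.imread("pics/top0.png");s=cv2.imread("pics/side0.png")
def big(m):
    cs,_=cv2.findContours(m.astype(np.uint8),0,1);return max(cs,key=cv2.contourArea)
H=lambda i:cv2.cvtColor(i,cv2.COLOR_BGR2HSV)
ht,hs=H(t),H(s)
def red(h,u,v):
    m=((h[...,0]<6)|(h[...,0]>174))&(h[...,1]>180)&(h[...,2]>150)
    w=np.zeros_like(m);w[v-14:v+14,u-14:u+14]=1
    return cv2.minEnclosingCircle(big(m&w))
kt=red(ht,377,248);ks=red(hs,316,229);print(kt,ks)
print("knob",tri(("top",*kt[0]),("side",*ks[0])))
for n,lo,hi in(("green",50,80),("blue",100,125)):
    c=big((ht[...,0]>lo)&(ht[...,0]<hi)&(ht[...,1]>120));b=cv2.minAreaRect(c)
    print(n,[np.round(onz("top",*p,.055)[:2],4) for p in cv2.boxPoints(b)],[p for p in cv2.boxPoints(b)])
w=np.zeros(t.shape[:2],bool);w[212:252,184:222]=1
b=cv2.minAreaRect(big((t[...,2]>150)&(t[...,2]-t[...,0].astype(int)>40)&w))
print("block",b,[np.round(onz("top",*p,.036)[:2],4) for p in cv2.boxPoints(b)],onz("top",*b[0],.036))
w[:]=0;w[168:250,335:418]=1
b=cv2.minAreaRect(big((ht[...,0]>10)&(ht[...,0]<30)&(ht[...,1]>70)&(t[...,2]>120)&w))
print("hopper",b,[np.round(onz("top",*p,.215)[:2],4) for p in cv2.boxPoints(b)],onz("top",*b[0],.215))
cv2.imwrite("pics/c2.png",cv2.resize(t[165:260,290:450],(800,475),interpolation=cv2.INTER_CUBIC))
E
```

```text
((377.25, 248.0), 6.250100135803223) ((315.6666564941406, 227.6666717529297), 5.821523666381836)
knob (array([ 0.48598468, -0.09601016,  0.26810528]), np.float64(0.001142413699767025))
green [array([ 0.5094, -0.127 ]), array([ 0.6599, -0.1333]), array([ 0.6551, -0.28  ]), array([ 0.5045, -0.2724])] [array([381.85483, 244.92056], dtype=float32), array([384.07535, 184.96576], dtype=float32), array([442.5507, 187.1315], dtype=float32), array([440.33017, 247.0863 ], dtype=float32)]
blue [array([0.5145, 0.0853]), array([0.6677, 0.0822]), array([ 0.6643, -0.0621]), array([ 0.511 , -0.0577])] [array([296.28995, 242.56363], dtype=float32), array([297.98538, 181.5274 ], dtype=float32), array([355.63535, 183.12878], dtype=float32), array([353.9399 , 244.16501], dtype=float32)]
block ((199.5, 231.0), (20.0, 29.0), 90.0) [array([0.5694, 0.3666]), array([0.5697, 0.2937]), array([0.5192, 0.2927]), array([0.5189, 0.3654])] [0.54426476 0.32960382 0.036     ]
hopper ((374.1632385253906, 202.68350219726562), (68.09647369384766, 54.71432876586914), 1.941486120223999) [array([ 0.5326, -0.0167]), array([ 0.6555, -0.0207]), array([ 0.651 , -0.1731]), array([ 0.528 , -0.1679])] [ 0.59150772 -0.09453909  0.215     ]
```

View pics/c2.png

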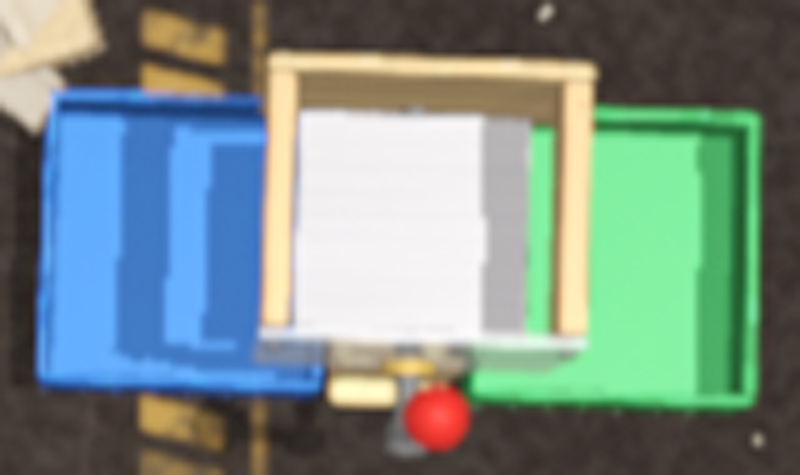

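The knob is at about (0.486, -0.096, 0.268) and the stand at about (0.586, -0.095) with yaw of about -1.6°. Green is on the -y side. I'll close the gripper, rise, go to the lever's +y side and turn +77° on the way.

Request:
carry_out:
  increments: [0.2,0.3,0.4,0,0,0.25,0.5,0.7,0.7,0,0,0.5,0.72,0.97,1,0,0,0.52,0.72,0.97,1,0,0,0.52]
  claw: 0
  newtons: 20

```text
clock: 0.43
position: [0.1939, -0.4379, 0.3071]
tool_rot: [3.141, -0.0, 0.496]
wrist_force: [0.9, 0.0, 0.2]
gripper_width: 0.752
grasp_force: 0.0
```

Request:
carry_out:
  increments: [0.24,0.32,0.07,0,0,0.17,0.48,0.64,0.13,0,0,0.34,0.73,0.97,0.2,0,0,0.52,0.73,0.97,0.2,0,0,0.52]

```text
clock: 0.77
position: [0.269, -0.3386, 0.327]
tool_rot: [3.139, -0.001, 0.777]
wrist_force: [0.5, -0.8, -0.3]
gripper_width: 0.469
grasp_force: 0.0
```

Request:
carry_out:
  increments: [0.24,0.32,0,0,0,0.17,0.48,0.64,0,0,0,0.34,0.73,0.97,0,0,0,0.52,0.73,0.97,0,0,0,0.52]

```text
clock: 1.1
position: [0.3417, -0.2412, 0.3254]
tool_rot: [3.141, -0.001, 1.05]
wrist_force: [-0.1, -0.3, 0.3]
gripper_width: 0.186
grasp_force: 0.0
```

Request:
carry_out:
  increments: [0.24,0.32,0,0,0,0.17,0.48,0.64,0,0,0,0.34,0.72,0.98,0,0,0,0.5,0.72,0.98,0,0,0,0.5]

```text
clock: 1.43
position: [0.4133, -0.1432, 0.325]
tool_rot: [-3.141, -0.001, 1.31]
wrist_force: [-0.8, -0.5, -0.7]
gripper_width: 0.005
grasp_force: 0.0
```

Request:
carry_out:
  increments: [0.24,0.32,0,0,0,0.17,0.48,0.64,0,0,0,0.34,0.72,1,0,0,0,0.5,0.72,1,0,0,0,0.5]

```text
clock: 1.77
position: [0.485, -0.0437, 0.3245]
tool_rot: [-3.14, -0.001, 1.57]
wrist_force: [-1.0, -0.1, -0.2]
gripper_width: 0.003
grasp_force: 0.0
```

Request:
carry_out:
  increments: [0,0,-0.3,0,0,0,0,0,-0.6,0,0,0,0,0,-0.9,0,0,0,0,0,-1,0,0,0,0,0,-1,0,0,0]

```text
clock: 2.18
position: [0.482, -0.048, 0.2235]
tool_rot: [-3.137, -0.001, 1.561]
wrist_force: [-0.3, -0.7, 0.4]
gripper_width: 0.004
grasp_force: 0.0
```

```bash
python3 - <<'E'
from h import *
cv2.imwrite("pics/s1.png",np.hstack([cv2.resize(imaging.snapshot(n)[v:v+150,u:u+150],(400,400)) for n,u,v in(("side",240,150),("top",300,160))])); print(readout.read_state()["position"])
E
```

```text
[ 0.48340291 -0.04804823  0.2267861 ]
```

View pics/s1.png

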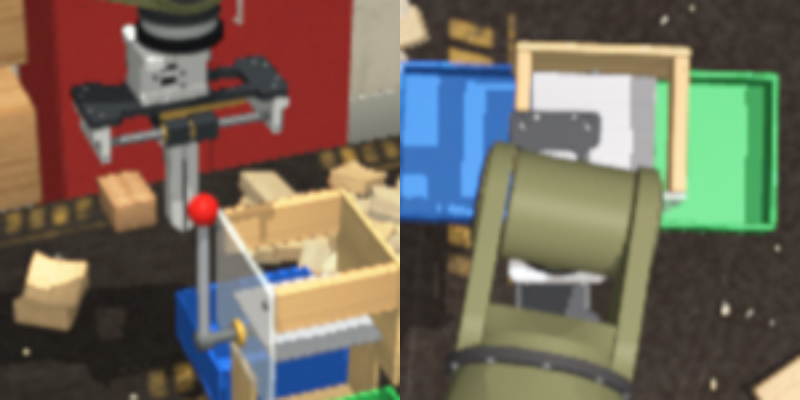

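The closed fingers stand at knob height on its +y side, with clearance to the stand. I'll push toward -y now.

Request:
carry_out:
  increments: [0,-0.12,-0.02,0,0,0,0,-0.24,-0.04,0,0,0,0,-0.36,-0.06,0,0,0,0,-0.48,-0.08,0,0,0,0,-0.6,-0.1,0,0,0,0,-0.72,-0.1,0,0,0,0,-0.84,-0.1,0,0,0,0,-0.94,-0.1,0,0,0,0,-0.94,-0.1,0,0,0]

```text
clock: 3.03
position: [0.483, -0.1435, 0.2155]
tool_rot: [3.142, 0.001, 1.561]
wrist_force: [0.7, -0.2, 0.6]
gripper_width: 0.006
grasp_force: 0.1
```

Request:
carry_out:
  increments: [0,-0.06,0,0,0,0,0,-0.12,0,0,0,0,0,-0.18,0,0,0,0,0,-0.18,0,0,0,0,0,-0.18,0,0,0,0]

```text
clock: 3.45
position: [0.4831, -0.1572, 0.2156]
tool_rot: [-3.141, -0.005, 1.563]
wrist_force: [-0.5, 20.1, 5.3]
gripper_width: 0.002
grasp_force: 9.9
```

Request:
carry_out:
  increments: [0,0.2,0,0,0,0,0,0.4,0.1,0,0,0,0,0.6,0.4,0,0,0,0,0.8,0.7,0,0,0,0,1,1,0,0,0,0,1,1,0,0,0]

```text
clock: 3.95
position: [0.4842, -0.0576, 0.3214]
tool_rot: [3.133, 0.002, 1.565]
wrist_force: [0.5, 0.5, -0.5]
gripper_width: 0.008
grasp_force: 0.0
```

Request:
carry_out:
  increments: [0.05,0.33,0,0,0,0,0.1,0.66,0,0,0,0,0.15,1,0,0,0,0,0.15,1,0,0,0,0]
  claw: 0.85

```text
clock: 4.28
position: [0.4983, 0.0442, 0.3151]
tool_rot: [-3.142, -0.0, 1.566]
wrist_force: [-0.9, 0.5, -0.0]
gripper_width: 0.251
grasp_force: 0.0
```

Request:
carry_out:
  increments: [0.05,0.33,0,0,0,0,0.1,0.66,0,0,0,0,0.15,1,0,0,0,0,0.15,1,0,0,0,0]

```text
clock: 4.62
position: [0.5133, 0.144, 0.3147]
tool_rot: [-3.141, -0.0, 1.566]
wrist_force: [-1.2, 0.0, -0.3]
gripper_width: 0.536
grasp_force: 0.0
```

Request:
carry_out:
  increments: [0.05,0.33,0,0,0,0,0.1,0.66,0,0,0,0,0.15,1,-0.3,0,0,0,0.15,1,-0.3,0,0,0]

```text
clock: 4.95
position: [0.5275, 0.243, 0.2809]
tool_rot: [-3.137, 0.002, 1.565]
wrist_force: [-1.3, 0.3, -1.1]
gripper_width: 0.82
grasp_force: 0.0
```

Request:
carry_out:
  increments: [0.05,0.3,-0.3,0,0,0,0.1,0.6,-0.6,0,0,0,0.15,0.9,-0.9,0,0,0,0.15,0.91,-1,0,0,0,0.15,0.91,-1,0,0,0]

```text
clock: 5.37
position: [0.5421, 0.3309, 0.1814]
tool_rot: [-3.136, 0.003, 1.564]
wrist_force: [0.9, -0.2, 0.1]
gripper_width: 0.852
grasp_force: 0.0
```

```bash
python3 - <<'E'
from h import *
t,s=imaging.snapshot("top"),imaging.snapshot("side")
cv2.imwrite("pics/s2.png",np.hstack([cv2.resize(s[130:330,220:420],(400,400)),cv2.resize(t[160:310,300:450],(400,400))])); print(readout.read_state()["position"])
def red(im,x0,x1,y0,y1):
    h=cv2.cvtColor(im,cv2.COLOR_BGR2HSV);m=((h[...,0]<6)|(h[...,0]>174))&(h[...,1]>180)&(h[...,2]>150)
    w=np.zeros_like(m);w[y0:y1,x0:x1]=1
    c,_=cv2.findContours((m&w).astype(np.uint8),0,1);return cv2.minEnclosingCircle(max(c,key=cv2.contourArea))
a,b=red(t,370,450,200,290),red(s,310,360,225,290);print(a,b,tri(("top",*a[0]),("side",*b[0])))
E
```

```text
[0.5435196  0.33024761 0.18617318]
((416.2356262207031, 250.40805053710938), 6.247236251831055) ((328.2796630859375, 261.177978515625), 5.333837509155273) (array([ 0.48318647, -0.18426573,  0.23337369]), np.float64(0.0017529174218772902))
```

View pics/s2.png

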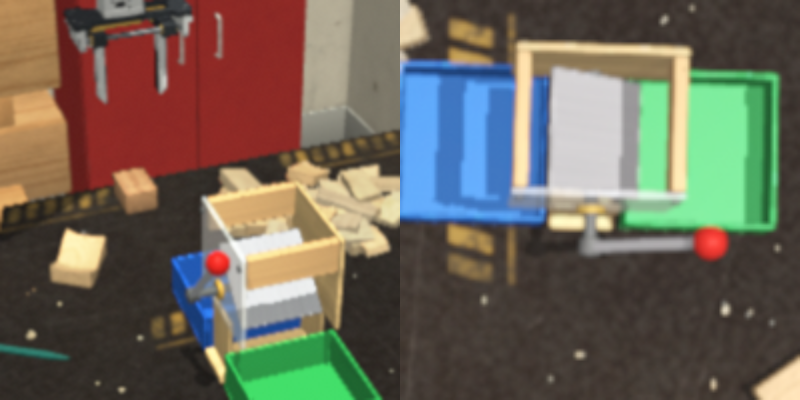

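The knob is now at (0.483, -0.184, 0.233), which is at the green-side stop, and the pan leans to the green tray. The gripper is above the block, so I'll descend and grasp it.

Request:
carry_out:
  increments: [0,0,-0.33,0,0,0,0,0,-0.66,0,0,0,0,0,-0.9,0,0,0,0,0,-0.9,0,0,0]

```text
clock: 5.8
position: [0.5422, 0.3292, 0.0928]
tool_rot: [-3.138, 0.002, 1.561]
wrist_force: [-1.3, -1.0, -0.5]
gripper_width: 0.846
grasp_force: 0.0
```

Request:
carry_out:
  increments: [0,0,-0.2,0,0,0,0,0,-0.4,0,0,0,0,0,-0.6,0,0,0,0,0,-0.75,0,0,0,0,0,-0.85,0,0,0,0,0,-0.85,0,0,0]

```text
clock: 6.3
position: [0.5435, 0.3308, 0.011]
tool_rot: [3.141, 0.0, 1.562]
wrist_force: [0.0, 0.2, 0.1]
gripper_width: 0.854
grasp_force: 0.0
```

Request:
carry_out:
  increments: [0,0,0,0,0,0,0,0,0,0,0,0,0,0,0,0,0,0,0,0,0,0,0,0,0,0,0,0,0,0,0,0,0,0,0,0,0,0,0,0,0,0,0,0,0,0,0,0,0,0,0,0,0,0]
  claw: 0
  newtons: 20

```text
clock: 7.05
position: [0.5432, 0.3317, 0.0112]
tool_rot: [3.141, -0.0, 1.562]
wrist_force: [-1.3, -0.7, 6.5]
gripper_width: 0.53
grasp_force: 20.0
```

Request:
carry_out:
  increments: [0,0,0.2,0,0,0,0,0,0.5,0,0,0,0,0,0.8,0,0,0,0,0,1,0,0,0,0,0,1,0,0,0]

```text
clock: 7.47
position: [0.5446, 0.3324, 0.1153]
tool_rot: [3.136, -0.003, 1.562]
wrist_force: [0.7, -0.1, -1.0]
gripper_width: 0.528
grasp_force: 20.0
```

Request:
carry_out:
  increments: [0.03,-0.1,0.33,0,0,0,0.06,-0.4,0.66,0,0,0,0.1,-0.7,1,0,0,0,0.1,-1,1,0,0,0,0.1,-1,1,0,0,0]

```text
clock: 7.88
position: [0.554, 0.2273, 0.2121]
tool_rot: [3.139, 0.0, 1.559]
wrist_force: [0.2, 0.3, -0.7]
gripper_width: 0.529
grasp_force: 20.0
```

Request:
carry_out:
  increments: [0.03,-0.33,0.33,0,0,-0.02,0.06,-0.66,0.66,0,0,-0.04,0.1,-1,1,0,0,-0.05,0.1,-1,1,0,0,-0.05]

```text
clock: 8.22
position: [0.5638, 0.1288, 0.3133]
tool_rot: [3.138, -0.0, 1.534]
wrist_force: [0.1, -0.1, -0.2]
gripper_width: 0.532
grasp_force: 20.0
```

Request:
carry_out:
  increments: [0.03,-0.33,0,0,0,0,0.06,-0.66,0,0,0,0,0.1,-1,0,0,0,0,0.1,-1,0,0,0,0]

```text
clock: 8.55
position: [0.5733, 0.0272, 0.3085]
tool_rot: [-3.139, 0.001, 1.532]
wrist_force: [0.1, 0.7, -1.4]
gripper_width: 0.533
grasp_force: 20.0
```

Request:
carry_out:
  increments: [0.03,-0.33,0,0,0,0,0.06,-0.66,0,0,0,0,0.1,-1,0,0,0,0,0.1,-1,0,0,0,0]

```text
clock: 8.88
position: [0.5832, -0.0726, 0.3082]
tool_rot: [-3.139, 0.0, 1.533]
wrist_force: [0.2, -0.2, -1.2]
gripper_width: 0.53
grasp_force: 20.0
```

Request:
carry_out:
  increments: [0.02,-0.1,-0.15,0,0,0,0.02,-0.24,-0.3,0,0,0,0.02,-0.24,-0.6,0,0,0,0.02,-0.24,-0.6,0,0,0,0.02,-0.24,-0.6,0,0,0]

```text
clock: 9.3
position: [0.5845, -0.0917, 0.2488]
tool_rot: [-3.138, -0.001, 1.536]
wrist_force: [-0.1, 0.9, 0.0]
gripper_width: 0.532
grasp_force: 20.0
```

```bash
python3 - <<'E'
from h import *
t,s=imaging.snapshot("top"),imaging.snapshot("side")
cv2.imwrite("pics/s3.png",np.hstack([cv2.resize(s[130:330,240:440],(400,400)),cv2.resize(t[140:290,300:450],(400,400))])); print(readout.read_state()["position"])
E
```

```text
[ 0.58546468 -0.09189193  0.25158995]
```

View pics/s3.png

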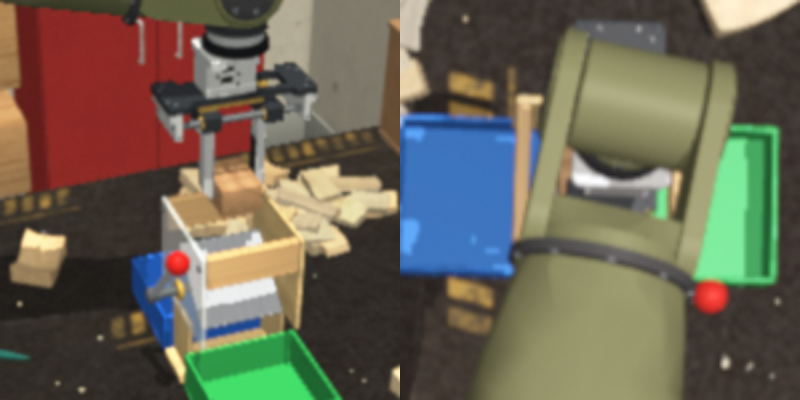

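The held block hangs over the hopper mouth and the lever is still over. I'll lower it slightly into the mouth and release.

Request:
carry_out:
  increments: [0,0,-0.15,0,0,0,0,0,-0.3,0,0,0,0,0,-0.45,0,0,0,0,0,-0.45,0,0,0]

```text
clock: 9.73
position: [0.5846, -0.0919, 0.2042]
tool_rot: [-3.14, -0.0, 1.537]
wrist_force: [-0.3, -0.3, -1.6]
gripper_width: 0.529
grasp_force: 20.0
```

Request:
carry_out:
  increments: [0,0,0,0,0,0,0,0,0,0,0,0,0,0,0,0,0,0,0,0,0,0,0,0,0,0,0,0,0,0,0,0,0,0,0,0,0,0,0,0,0,0]
  claw: 0.75

```text
clock: 10.32
position: [0.585, -0.0925, 0.2057]
tool_rot: [3.141, 0.0, 1.536]
wrist_force: [0.4, 0.1, 0.4]
gripper_width: 0.752
grasp_force: 0.0
```

Request:
carry_out:
  increments: [0,0,0.2,0,0,0,0,0,0.5,0,0,0,0,0,0.8,0,0,0,0,0,1,0,0,0,0,0,1,0,0,0]

```text
clock: 10.73
position: [0.5859, -0.0927, 0.3103]
tool_rot: [3.135, 0.001, 1.536]
wrist_force: [-0.1, -0.3, -0.1]
gripper_width: 0.753
grasp_force: 0.0
```

Request:
carry_out:
  increments: [0,0.33,0.1,0,0,0,0,0.66,0.1,0,0,0,0,1,0.1,0,0,0,0,1,0.1,0,0,0]

```text
clock: 11.07
position: [0.5847, 0.0121, 0.315]
tool_rot: [-3.141, -0.001, 1.54]
wrist_force: [-0.1, 0.1, 0.0]
gripper_width: 0.749
grasp_force: 0.0
```

Request:
carry_out:
  increments: [0,0.33,0,0,0,0,0,0.66,0,0,0,0,0,1,0,0,0,0,0,1,0,0,0,0,0,1,0,0,0,0,0,1,0,0,0,0]

```text
clock: 11.57
position: [0.585, 0.107, 0.3149]
tool_rot: [-3.141, 0.0, 1.536]
wrist_force: [0.3, -0.7, 0.6]
gripper_width: 0.749
grasp_force: 0.0
```

```bash
python3 - <<'E'
from h import *
t,s=imaging.snapshot("top"),imaging.snapshot("side")
cv2.imwrite("pics/s4.png",np.hstack([cv2.resize(s[180:380,240:440],(400,400)),cv2.resize(t[140:290,300:450],(400,400))])); print(readout.read_state()["position"])
E
```

```text
[0.58504839 0.10643723 0.31520986]
```

View pics/s4.png

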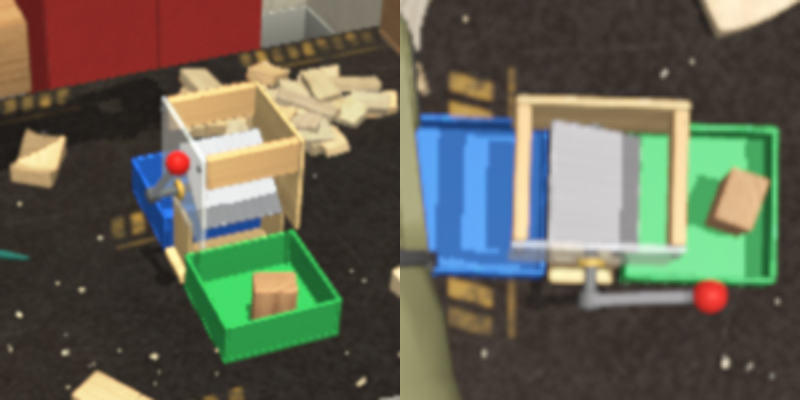

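The block rests in the green tray, the lever is still over on that side, and the arm is clear.

```bash
python3 -c "
from h import *
print(ticket.finish_job())"
```

```text
the job is handed in; nothing more can be done
None
```

The lever was pushed fully over to the green side first, then the dark block was dropped through the hopper; it lies in the green tray, the lever is still over, and the job was handed in at about 12 s.

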